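# Tip the last syringe into the sharps container and lock it

### The arm

A 7-joint arm with a two-finger parallel gripper is mounted at the origin on the work surface. World frame = base frame: x ahead of the robot, y to its left, z up, the work surface at z = 0. Lengths are in mm, angles in rad, forces in N, time in s.
With the tool pointing down it reaches from about 400 to 850 mm from the base axis. Payload 10.4 kg.
Tool frame: the origin (TCP) lies between the finger pads; the fingertips stand 17 mm ahead of it and the grasp point (between the pads) lies 2 mm behind it; z points along the fingers, y is the direction in which the jaws open and shut (so a half turn about z gives the same grasp; the last joint's range is limited). The gripper opens to 85 mm and grips with 20 to 120 N. Pads are 22 mm wide; open, the fingers measure 114 mm over their backs; the gripper's body (76 mm by 85 mm) begins 54 mm behind the grasp point. The pads swing forward as they close: fully open they stand 13 mm farther back than shut.
Start: joints at [-1.274, 0.332, -0.065, 1.46, 0.022, 1.35, -0.088], TCP at [196.472, 593.336, 248.338] pointing down, gripper open.
Joint ranges: [-2.6, 2.6], [-0.5, 2.12], [-1.47, 1.34], [0.16, 2.42], [-1.27, 4.41], [0.06, 2.06], [-2.6, 2.6]. Speed limits (rad/s): [2.22, 2.22, 2.79, 2.79, 3.14, 3.14, 3.14].

### API

Orientations are given as a rotation vector (axis times angle).
In Python, from plant import read_state, snapshot, camera_info, close_job gives the robot as it stands.
- The arm moves only by the tool move_arm, never from a script. Its argument "commands" is a list of rows, each a list of 7 numbers: the shift along the world's x, y, z in mm, then the turn, a rotation vector about the world's x, y, z in degrees, then the opening, from 0 (shut) to 1 (fully open). A call has exactly 10 rows; each row shifts and turns the commanded pose from where the row before left it; what a row does not reach is not made up. A row lasts 1/12 s, in which the tool goes at most 41.7 mm and 7.16 degrees, less where a joint would pass 70% of its speed; a pose out of reach is approached as far as the arm can. A call is refused whole if a number of a shift passes 41.7 or a number of a turn 7.16, either way. A call with a gripper value outside its range is refused whole. The fingers move at their own pace and stop on an object; "squeeze" is the grip in N (left out, the last holds). Time passes only in rows, so rows that do not move let the fingers close, or fill a call up. It gives the time, the measured TCP pose, the force and the opening at its end, in the units of the state.
- read_state(): the state, without advancing time (a new reading comes with each control period).
- snapshot(name): name is "side" or "top"; returns the picture (384x512x3 uint8, red, green, blue); there is no depth.
- camera_info(name): a dict with "vertical_fov" (degrees; the focal length in pixels is half the picture's height over the tangent of half this angle, whatever the lens; pixels are square), "cx", "cy" (the principal point, pixels), "xyz" and "attitude" of the camera in the world. Camera axes: x right, y up, looking along -z (the intrinsics and any distortion apply to the point x, -y, -z); pixel columns grow to the right and rows downward; lengths in mm; the calibration is good to about 2 mm. A picture is of the moment at which its call begins. camera_info takes no time and is no camera call.
- close_job(): hands the job in, once; it reports no verdict.
The state is a dict: "time_s": time; "q": joint angles; "qd": joint speeds; "effort": joint torques, N m; "eef_pos": TCP position; "orientation": TCP orientation; "wrist_force": force on the tool from outside, world axes, zero at the start; "torque": the same for the moment, N m; "grip_width": finger opening in mm.
Only numpy, scipy, OpenCV 4.12 (cv2) and the standard library are available. Lean on these libraries where they do the work, as an engineer would, in place of code of your own. Each camera call takes 0.05 s, during which the arm holds its last target.

### The job

The last used syringe lies in the open tip-tray cover of the sharps container. With the fingertips push the cover up and over, so that the syringe tips into the container, and press the cover fully shut; then push the sliding lock behind it fully forward over the cover's tab. Push gently and grip nothing, do not touch the syringe, and leave the things around the container standing where they are.

Things in the scene. Friction and masses are not known exactly. Their poses are not given: they have to be found in the camera images.
- sharps_box: Sharps container, 160 mm deep (its x), 220 wide (y), rim 185 mm above the table, held fast in a steel cradle with a 200 x 260 mm foot: it cannot move. Origin on the table under its middle, z up, +x from its low front (154 mm high) to its back, which faces away from the robot give or take 0.45 rad. The open mouth on top reaches from the front to x = 36 mm.
- cover (a joint): Tip-tray cover, rad: 0 = fully shut (level, over the mouth), 2.6 = fully open, leaning up and forward out of the front, free edge outermost. Pushed up and over backwards it tips its trough; the syringe rolls into the container after the cover passes upright (1.57). The hinge is stiff: it stays where it is left and takes about 1 N at the tab.
- cover_tab (a point): Middle of the end of the finger tab (44 mm wide, 3 mm thick) in the middle of the cover's free edge, half-way through its thickness: 105 mm along the panel from the hinge line and 13 mm off that line on the outer side.
- lock (a joint): Sliding lock on the back deck, travel in m: 0 = unlocked (fully back), 0.016 = fully home (forward, towards the container's front), its tongue then over the shut cover's tab. It stays where it is left and takes about 2 N. Moved before the cover is down, it stops the cover from shutting.
- lock_ridge (a point): Middle of the back face of the lock's upright thumb ridge, to be pushed on. The ridge is 42 mm wide (y), 8 mm thick (x) and rises 20 mm above the flat tongue, to 214 mm above the table. Unlocked, this face stands at x = +78 mm in the container's frame, fully home at +62 mm.
- syringe_mid (a point): Used syringe with white needle sleeve, 127 mm long, 23 mm across at sleeve and flange, lying along the container's y in the cover's trough; this point is half-way along it, on its axis.
- amber_tall: Bystander: brown glass medicine bottle with a metal cap, upright, 48 mm across, 115 mm tall; origin at the centre of its underside. It stands on the table near the container.
- amber_small: Bystander: smaller brown glass bottle, upright, 38 mm across, 85 mm tall; origin under its centre. It stands on the table near the container.
- spray: Bystander: white spray bottle, upright, 46 mm across, 167 mm tall; origin under its centre. It stands on the table near the container.
- vial: Bystander: small clear glass vial, upright, 28 mm across, 50 mm tall; origin under its centre. It stands on the table near the container.
- tape: Bystander: roll of white tape lying flat, 60 mm across, 25 mm high; origin under its centre. It stands on the table near the container.
- bowl: Bystander: steel bowl, 110 mm across, 40 mm high; origin under its centre. It stands on the table near the container.
- forceps_jar: Bystander: dark round jar, 72 mm across, 104 mm tall, with forceps standing out of it to 190 mm; origin under its centre. It stands on the table near the container.
- hinge_line (a point): Middle of the cover's hinge line, which runs along the container's y at x = -50, z = 173 mm. Cover panel: 200 mm wide, 3 mm thick, outer face 14.5 mm off this line. Shut, it spans x = -64 to +40 mm, top at z = 187.5 mm, and its finger tab reaches on to x = +55. A 45 mm hand guard square to it under the hinge line makes the trough in which the syringe lies.
- deck (a point): Point on the container's flat back deck, which lies behind the mouth, 184.5 mm above the table, from x = 36 to 85 mm (the back wall). The sliding lock with its low guides sits in the middle of it, at most 197 mm high apart from its thumb ridge. Nothing stands behind the back wall at that height.
There are look-alikes about, which are no part of the job. What is shaped like the part that bears syringe_mid but red or turquoise is not meant.

How it is judged (in metres and radians):
On the way, in this order (a step that is already met when the one before it is completed fails the run):
1. the syringe has tipped into the container and the cover is shut, the lock still back (z of syringe_mid in the frame of sharps_box between 0.07 and 0.14 m and x of syringe_mid in the frame of sharps_box between -0.07 and 0.08 m and y of syringe_mid in the frame of sharps_box between -0.105 and 0.105 m and value of joint cover below 0.05 rad and value of joint lock below 0.008 m), for 0.2 s.
2. the lock has been pushed home over the tab (value of joint lock above 0.013 m and value of joint cover below 0.05 rad), for 0.2 s.
At the end, for the whole second after the job is handed in: The syringe lies at rest inside the container (its middle below 140 mm, under the mouth), the cover is shut to within 0.05 rad, and the lock is at least 13 of its 16 mm forward (all of step 2 and z of syringe_mid in the frame of sharps_box between 0.07 and 0.14 m and x of syringe_mid in the frame of sharps_box between -0.07 and 0.08 m and y of syringe_mid in the frame of sharps_box between -0.105 and 0.105 m and linear speed of syringe below 0.03 m/s); the robot touches nothing.
It fails at once if the robot touches the used syringe (more than 0.5 N) (contact force between any of the fingers, the arm and syringe above 0.5 N).
It fails at once if the container, its cover or its lock is pressed or pinched with more than 35 N (contact force between the fingers and sharps_box above 35 N).
It fails at once if the lock is pushed across (more than 8 mm) while the cover is open (value of joint lock above 0.008 m and value of joint cover above 0.15 rad).
It fails at once if a thing standing near the container is shifted by more than 30 mm or tipped over (distance of any of amber_tall, amber_small, spray, vial, tape, bowl, forceps_jar from where it was at the start of the episode above 0.03 m or angle between any of amber_tall, amber_small, spray, vial, tape, bowl, forceps_jar's own z axis and vertical above 0.4 rad).
It also fails if it takes over 48 s, if anything falls off the work surface, if the arm or the gripper's body presses on something with over 40 N, if the wrist force passes 120 N, or if a joint passes its speed limit or range.

## Working session

There is one attempt and no reset: what is moved stays moved. The work goes in short steps, Python scripts to look and compute and a tool call to move; the robot and the scene stay as the last step left them, time stands still between calls to the robot, and variables do not carry over. Pictures are saved under pics/ and viewed, and the job is handed in when it is done.

Besides the shell and the picture viewer there is one more tool, called after "Call:" as name(argument=value, ...) on one line, values as JSON. move_arm: Moves the arm, as the interface text tells. Its arguments: {"type":"object","properties":{"commands":{"type":"array","items":{"type":"array","items":{"type":"number"}}},"squeeze":{"type":"number"}},"required":["commands"]}

```bash
ls; mkdir -p pics
python3 - <<'E'
from plant import *
import cv2
for n in("side","top"):
    im=snapshot(n); cv2.imwrite(f"pics/{n}0.png",im[:,:,::-1]); print(n,camera_info(n))
print(read_state())
E
```

```text
pics
side {'vertical_fov': 50.77077202295031, 'cx': 256.06436078040133, 'cy': 190.99510260725307, 'xyz': array([476.68493162, 695.81628751, 966.5817951 ]), 'attitude': array([-0.00636762, -1.02479387, -2.92643884])}
top {'vertical_fov': 56.611079496927076, 'cx': 259.7299121897761, 'cy': 192.15358609166717, 'xyz': array([ 278.7549023 ,   16.47468055, 1079.42862156]), 'attitude': array([ 0.17357612, -0.17020839, -1.54027407])}
{'time_s': 0.1, 'q': array([-1.27359516,  0.33281209, -0.06472104,  1.46085864,  0.02159818,
        1.34988279, -0.08851773]), 'qd': array([-6.34542967e-04, -1.10112227e-03,  7.81535396e-04, -3.46564328e-03,
       -9.32854388e-04,  9.43135062e-05, -4.40457483e-04]), 'effort': array([ 1.06952724e-03, -6.26738191e+01,  4.89560002e-02, -3.92433679e+01,
        1.62026327e-02,  6.84787519e-03, -2.56955195e-05]), 'eef_pos': array([196.37780481, 593.02030357, 247.59276339]), 'orientation': array([-5.00147369e-01, -3.10136827e+00,  1.97285776e-03]), 'wrist_force': array([-0.04714678,  0.15564641, -0.07896496]), 'torque': array([-0.00340103, -0.05316554, -0.01167341]), 'grip_width': 84.93713149967812}
```

View pics/side0.png

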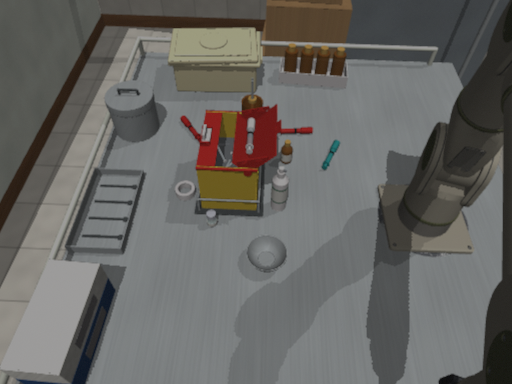

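View pics/top0.png

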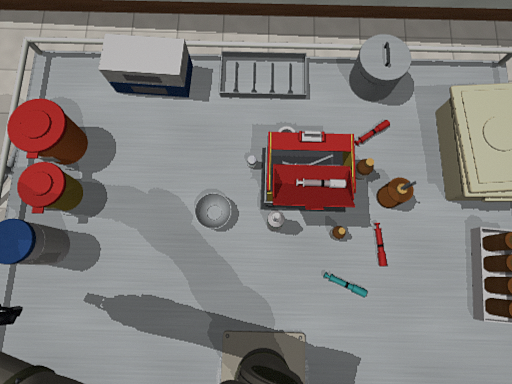

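```bash
cat > h.py <<'E'
import numpy as np, cv2
from scipy.spatial.transform import Rotation as R
from plant import *
class Cam:
    def __init__(s,n):
        c=camera_info(n); s.R=R.from_rotvec(c["attitude"]).as_matrix(); s.p=np.array(c["xyz"])
        s.f=192/np.tan(np.radians(c["vertical_fov"]/2)); s.cx,s.cy=c["cx"],c["cy"]
    def proj(s,P):
        q=(np.atleast_2d(P)-s.p)@s.R
        return np.c_[s.cx+s.f*q[:,0]/-q[:,2], s.cy-s.f*q[:,1]/-q[:,2]]
    def ray(s,uv):
        u,v=uv; d=s.R@np.array([(u-s.cx)/s.f,-(v-s.cy)/s.f,-1.]); return d/np.linalg.norm(d)
    def plane(s,uv,z):
        d=s.ray(uv); return s.p+d*(z-s.p[2])/d[2]
def tri(c1,u1,c2,u2):
    d1,d2=c1.ray(u1),c2.ray(u2); A=np.c_[d1,-d2]
    t=np.linalg.lstsq(A,c2.p-c1.p,rcond=None)[0]
    a,b=c1.p+t[0]*d1,c2.p+t[1]*d2
    return (a+b)/2,np.linalg.norm(a-b)
S,T=Cam("side"),Cam("top")
E
python3 - <<'E'
from h import *
s=cv2.imread("pics/side0.png");t=cv2.imread("pics/top0.png")
cv2.imwrite("pics/s0c.png",cv2.resize(s[85:285,160:345],None,fx=4,fy=4,interpolation=cv2.INTER_CUBIC)[:600])
cv2.imwrite("pics/t0c.png",cv2.resize(t[110:250,190:390],None,fx=4,fy=4,interpolation=cv2.INTER_CUBIC))
print(S.R,T.R)
print(S.proj([0,0,0]),T.proj([0,0,0]))
E
```

```text
[[-0.99915523  0.03994879 -0.0096395 ]
 [-0.03723501 -0.78078797  0.62368558]
 [ 0.01738907  0.62351763  0.78161588]] [[ 2.37040763e-02  9.75696582e-01 -2.17840069e-01]
 [-9.99718916e-01  2.32333833e-02 -4.72218337e-03]
 [ 4.53743656e-04  2.17890773e-01  9.75973056e-01]]
[[421.81603768 217.78088012]] [[263.09585902 374.43114706]]
```

View pics/s0c.png

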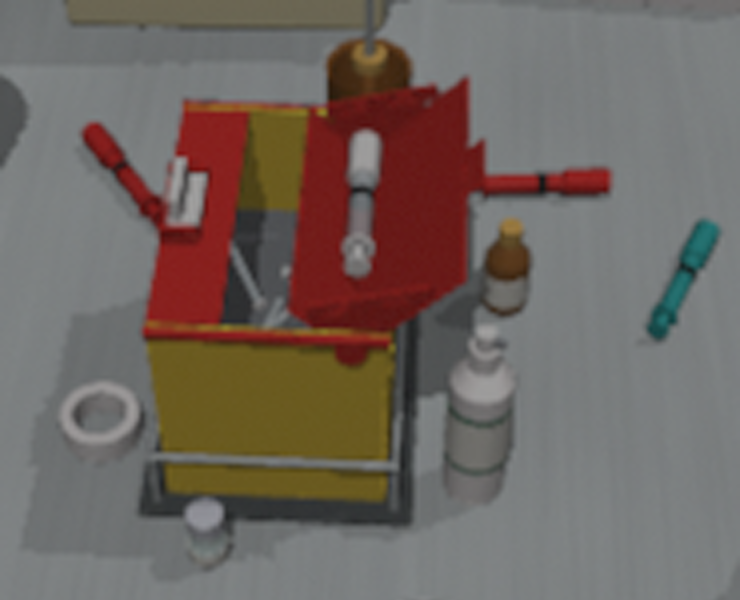

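View pics/t0c.png

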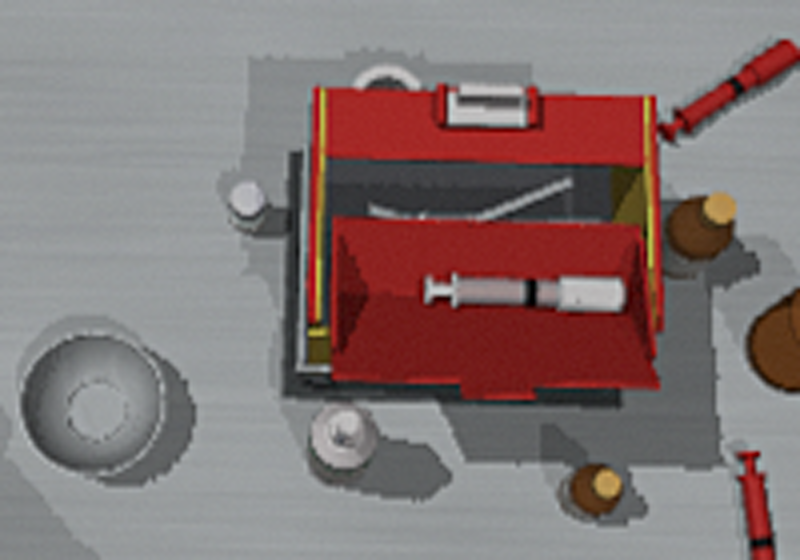

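Run:
```python
from h import *
s=lambda u,v:(160+u/4-.4,85+v/4-.4); t=lambda u,v:(190+u/4-.4,110+v/4-.4)
p={}
for n,a,b in [("BL",t(313,87),s(147,328)),("BR",t(657,97),s(183,103)),("FRtab_mid",t(498,398),None),("FR cover tip R",t(657,388),s(468,80)),("tip L",t(333,380),s(467,285)),
  ("tab",t(498,398),s(485,168)),("ridge L",t(447,88),s(175,212)),("ridgeR",t(527,92),s(183,160)),("hingeR?",t(637,226),s(308,108)),("hingeL?",t(332,220),s(291,315))]:
    print(n,T.plane(a,185).round(1), b and S.plane(b,185).round(1), b and [x.round(1) for x in tri(T,a,S,b)])
```

```text
BL [645.4   3.1 185. ] [ 6.437e+02 -6.000e-01  1.850e+02] [array([643.1,   3.2, 189.5]), np.float64(0.8)]
BR [ 643.7 -226.5  185. ] [ 646.  -222.2  185. ] [array([ 646.6, -228.1,  179.6]), np.float64(1.2)]
FRtab_mid [ 437.5 -118.5  185. ] None None
FR cover tip R [ 446.4 -219.8  185. ] [ 437.4 -260.4  185. ] [array([ 439. , -208.9,  226.9]), np.float64(1.0)]
tip L [446.7 -13.4 185. ] [436.9 -50.  185. ] [array([439.1, -12.1, 224.9]), np.float64(0.3)]
tab [ 437.5 -118.5  185. ] [ 424.8 -164.8  185. ] [array([ 428.4, -111. ,  234. ]), np.float64(0.8)]
ridge L [646.8 -86.5 185. ] [ 638.3 -108.3  185. ] [array([634.6, -83.1, 210.5]), np.float64(3.2)]
ridgeR [ 645.2 -139.8  185. ] [ 638.9 -161.1  185. ] [array([ 634.7, -135.5,  208.8]), np.float64(1.5)]
hingeR? [ 553.7 -210.4  185. ] [ 554.3 -221.9  185. ] [array([ 551.8, -208. ,  196.1]), np.float64(2.9)]
hingeL? [553.  -11.1 185. ] [551.6 -16.9 185. ] [array([551. , -10.9, 191.6]), np.float64(0.0)]
```

The meant syringe is the white-sleeved one in the cover trough (top ≈320,183; side ≈250,137). The red ones (top 373,132 and 380,245) and the turquoise one (top 346,285) are look-alikes lying on the table. The enlarged crops confirm this.

Container: x0≈560, y0≈-110, yaw≈0. The cover is at about 2.36 rad, with its tab at about (428,-111,234). The measured radii match the given sizes to within 3 mm.

Call:
move_arm(commands=[[20,-30,5,0,0,1.8,0],[20,-30,5,0,0,1.8,0],[20,-30,5,0,0,1.8,0],[20,-30,5,0,0,1.8,0],[20,-30,5,0,0,1.8,0],[20,-30,5,0,0,1.8,0],[20,-30,5,0,0,1.8,0],[20,-30,5,0,0,1.8,0],[20,-30,5,0,0,1.8,0],[20,-30,5,0,0,1.8,0]], squeeze=20)

```text
time_s: 0.93
eef_pos: [397.0, 291.6, 298.4]
orientation: [-0.006, -3.141, -0.0]
wrist_force: [0.5, 0.9, -0.3]
grip_width: 0.2
```

Call:
move_arm(commands=[[1,-34,0,0,0,0,0],[1,-34,0,0,0,0,0],[1,-34,0,0,0,0,0],[0,-34,0,0,0,0,0],[0,-34,0,0,0,0,0],[0,-34,0,0,0,0,0],[0,-34,0,0,0,0,0],[0,-34,0,0,0,0,0],[0,-34,0,0,0,0,0],[0,-34,0,0,0,0,0]])

```text
time_s: 1.77
eef_pos: [398.9, -48.4, 298.2]
orientation: [-0.009, -3.141, -0.001]
wrist_force: [1.2, -0.1, -0.3]
grip_width: 0.1
```

Call:
move_arm(commands=[[0,-20,0,0,0,0,0],[0,-20,0,0,0,0,0],[0,-20,-10,0,0,0,0],[0,-3,-10,0,0,0,0],[0,0,-10,0,0,0,0],[0,0,-10,0,0,0,0],[0,0,-10,0,0,0,0],[0,0,-10,0,0,0,0],[0,0,0,0,0,0,0],[0,0,0,0,0,0,0]])

```text
time_s: 2.6
eef_pos: [399.2, -109.2, 237.9]
orientation: [-0.008, -3.14, 0.0]
wrist_force: [0.1, 0.0, -0.1]
grip_width: -0.1
```

Run:
```python
from h import *
s=snapshot("side")[:,:,::-1];t=snapshot("top")[:,:,::-1]
cv2.imwrite("pics/s1.png",cv2.resize(s[65:205,190:380],None,fx=4,fy=4,interpolation=cv2.INTER_CUBIC)[:600])
cv2.imwrite("pics/t1.png",cv2.resize(t[110:250,190:390],None,fx=4,fy=4,interpolation=cv2.INTER_CUBIC))
e=read_state(); print(e["eef_pos"],e["orientation"],e["wrist_force"],e["q"])
tip=e["eef_pos"]+[0,0,-17]; print(S.proj(tip),T.proj(tip))
```

```text
[ 399.73748852 -109.49068406  238.69847199] [ 8.22543131e-03  3.14117130e+00 -9.33581894e-05] [ 0.26047115 -0.16675485 -0.0996288 ] [-0.56318407 -0.22125606  0.64234485  2.01555342  0.13666938  1.3061929
  1.59702751]
[[291.12821979 130.79056024]] [[312.78199471 221.80780484]]
```

View pics/s1.png

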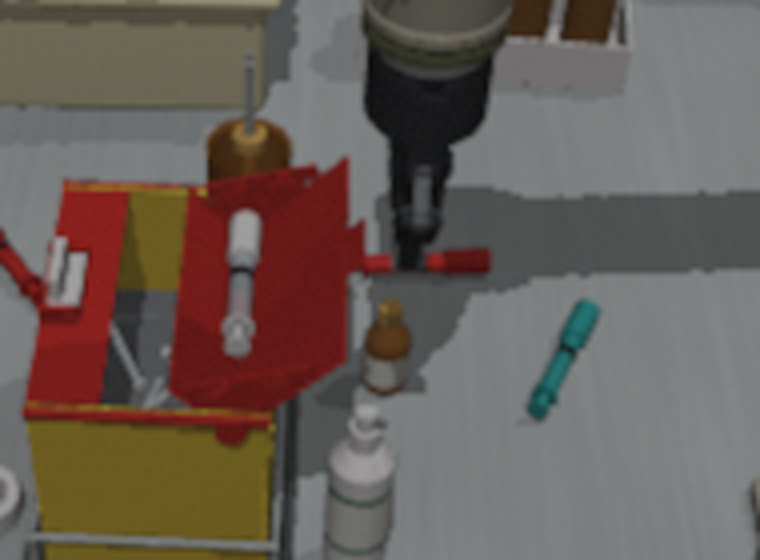

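View pics/t1.png

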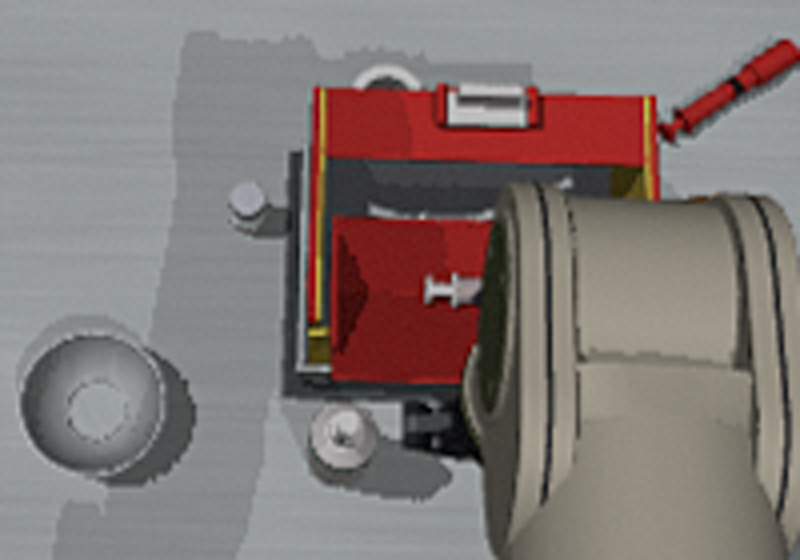

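The side view (crop ×4) shows the shut fingertips at (410,265), in front of the tab at (360,245) and lower than it. The tip's projection matches the reading. Next I push along the tab's arc.

Call:
move_arm(commands=[[0,0,-8,0,0,0,0],[6,0,-2,0,0,0,0],[5,0,0,0,0,0,0],[4,0,0,0,0,0,0],[5,0,4,0,0,0,0],[5,0,5,0,0,0,0],[5,0,5,0,0,0,0],[6,0,5,0,0,0,0],[6,0,5,0,0,0,0],[0,0,0,0,0,0,0]])

```text
time_s: 3.53
eef_pos: [443.1, -109.6, 253.5]
orientation: [0.008, 3.14, -0.001]
wrist_force: [-0.1, -0.6, 0.1]
grip_width: 0.1
```

```bash
cat > look.py <<'E'
from h import *
import sys
k=sys.argv[1]
s=snapshot("side")[:,:,::-1];t=snapshot("top")[:,:,::-1]
a=cv2.resize(s[65:205,190:380],None,fx=4,fy=4,interpolation=cv2.INTER_CUBIC)
cv2.imwrite(f"pics/s{k}.png",a)
cv2.imwrite(f"pics/t{k}.png",cv2.resize(t[110:250,190:390],None,fx=4,fy=4,interpolation=cv2.INTER_CUBIC))
e=read_state(); print(e["eef_pos"],e["wrist_force"],e["time_s"])
E
python3 look.py 2
```

```text
[ 441.8767903  -109.7065088   252.51415518] [-0.04186803  0.73995255  0.16349694] 3.6333
```

View pics/s2.png

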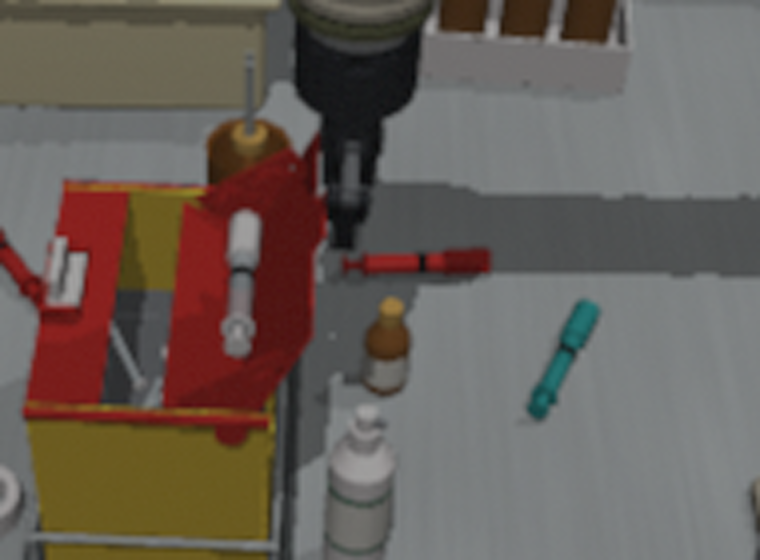

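The cover has risen with the tab on the finger, and the syringe is still in the trough.

Call:
move_arm(commands=[[5,0,3,0,0,0,0],[5,0,3,0,0,0,0],[5,0,2,0,0,0,0],[5,0,2,0,0,0,0],[5,0,2,0,0,0,0],[5,0,1,0,0,0,0],[5,0,1,0,0,0,0],[5,0,1,0,0,0,0],[3,0,1,0,0,0,0],[0,0,0,0,0,0,0]])

```text
time_s: 4.47
eef_pos: [485.1, -109.6, 268.3]
orientation: [-0.009, -3.142, 0.001]
wrist_force: [0.9, 0.3, -0.8]
grip_width: -0.2
```

```bash
python3 look.py 3
```

```text
[ 484.53000583 -109.70480526  268.23529165] [ 0.17596513 -0.0535025   0.50297874] 4.5667
```

View pics/s3.png

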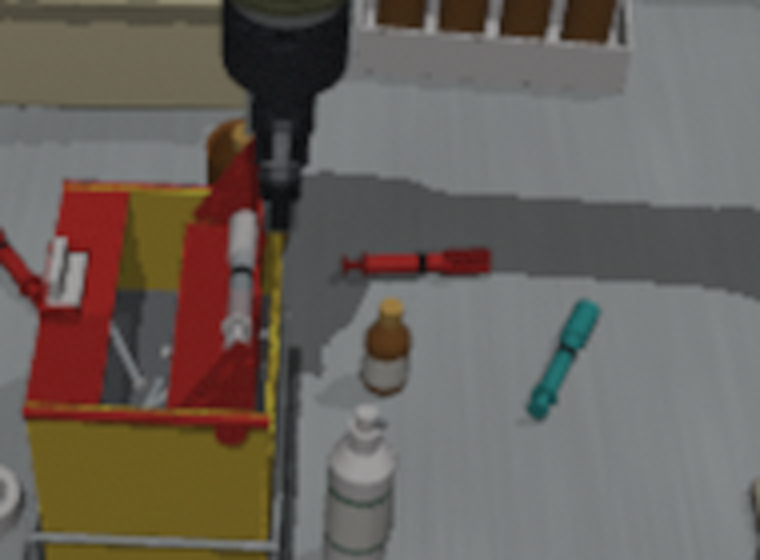

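Call:
move_arm(commands=[[7,0,1,0,0,0,0],[7,0,1,0,0,0,0],[6,0,0,0,0,0,0],[5,0,0,0,0,0,0],[5,0,-1,0,0,0,0],[5,0,-1,0,0,0,0],[5,0,-2,0,0,0,0],[5,0,-2,0,0,0,0],[0,0,0,0,0,0,0],[0,0,0,0,0,0,0]])

```text
time_s: 5.4
eef_pos: [529.5, -109.7, 264.0]
orientation: [-0.009, -3.141, 0.001]
wrist_force: [0.2, -0.1, -0.2]
grip_width: 0.1
```

```bash
python3 look.py 4
```

```text
[ 529.35663983 -109.78493046  264.31073376] [ 0.67308064 -0.42433036 -0.56603738] 5.5
```

View pics/s4.png

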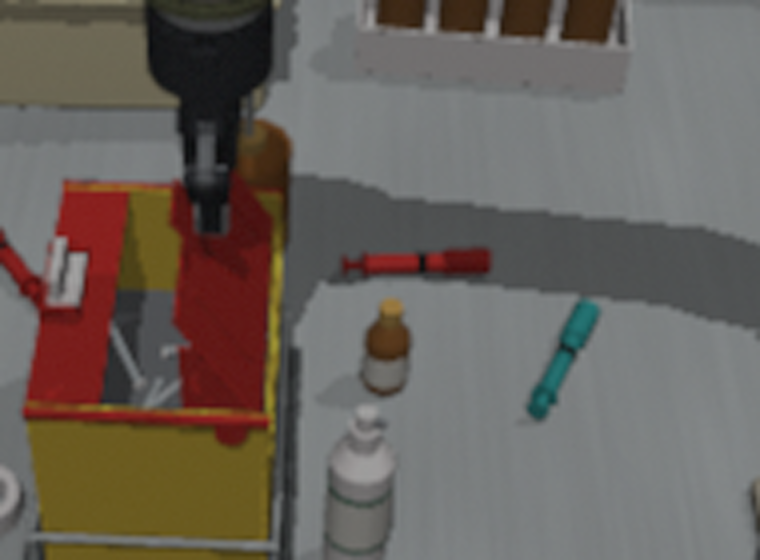

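Call:
move_arm(commands=[[7,0,-3,0,0,0,0],[7,0,-4,0,0,0,0],[7,0,-5,0,0,0,0],[6,0,-6,0,0,0,0],[5,0,-6,0,0,0,0],[5,0,-6,0,0,0,0],[4,0,-7,0,0,0,0],[3,0,-7,0,0,0,0],[0,0,0,0,0,0,0],[0,0,0,0,0,0,0]])

```text
time_s: 6.33
eef_pos: [573.1, -109.7, 219.6]
orientation: [-0.009, -3.14, 0.0]
wrist_force: [0.6, 0.0, 0.5]
grip_width: 0.1
```

```bash
python3 look.py 5
```

```text
[ 573.28638964 -109.81829335  220.44994571] [ 0.3386401  -0.59675967 -0.79387197] 6.4333
```

View pics/s5.png

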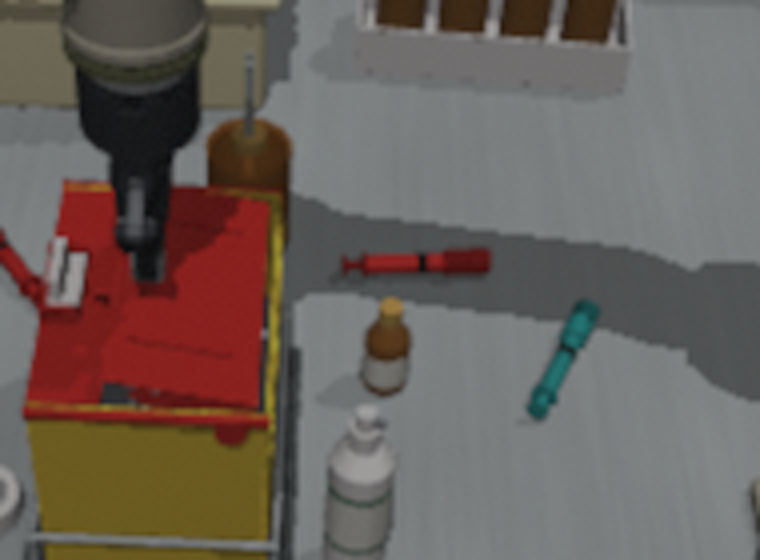

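Call:
move_arm(commands=[[1,0,-3,0,0,0,0],[1,0,-3,0,0,0,0],[1,0,-3,0,0,0,0],[1,0,-2,0,0,0,0],[0,0,-2,0,0,0,0],[0,0,-1,0,0,0,0],[0,0,-1,0,0,0,0],[0,0,0,0,0,0,0],[0,0,0,0,0,0,0],[0,0,0,0,0,0,0]])

```text
time_s: 7.27
eef_pos: [577.3, -109.6, 205.2]
orientation: [-0.009, -3.141, -0.0]
wrist_force: [0.6, 0.6, -0.2]
grip_width: -0.1
```

Call:
move_arm(commands=[[0,0,-0.5,0,0,0,0],[0,0,-0.5,0,0,0,0],[0,0,0,0,0,0,0],[0,0,-0.5,0,0,0,0],[0,0,0,0,0,0,0],[0,0,-0.5,0,0,0,0],[0,0,0,0,0,0,0],[0,0,0,0,0,0,0],[0,0,0,0,0,0,0],[0,0,0,0,0,0,0]])

```text
time_s: 8.1
eef_pos: [577.5, -109.7, 204.4]
orientation: [0.009, 3.141, 0.001]
wrist_force: [-4.7, 1.6, 12.5]
grip_width: -0.3
```

Contact came at tip z ≈ 187.4 with 12.5 N, against a shut cover top of 187.5. I lift off and look.

Call:
move_arm(commands=[[0,0,2,0,0,0,0],[0,0,6,0,0,0,0],[0,0,12,0,0,0,0],[0,0,15,0,0,0,0],[0,0,15,0,0,0,0],[-20,0,5,0,0,0,0],[-25,0,0,0,0,0,0],[-25,0,0,0,0,0,0],[-20,0,0,0,0,0,0],[0,0,0,0,0,0,0]])

```text
time_s: 8.93
eef_pos: [484.9, -110.6, 259.3]
orientation: [0.012, 3.141, 0.003]
wrist_force: [0.3, -0.2, 0.2]
grip_width: -0.1
```

```bash
python3 look.py 6
```

```text
[ 487.61374993 -109.59650966  259.42968147] [0.42106161 1.10175283 0.81743127] 9.0333
```

View pics/s6.png

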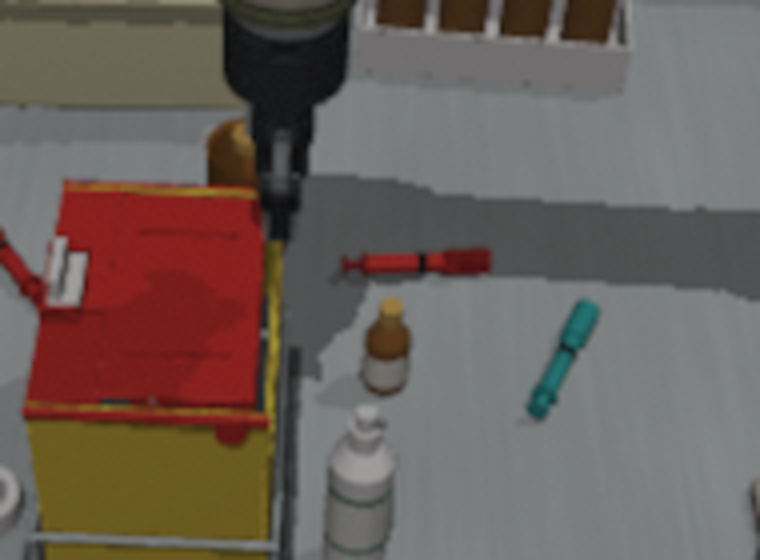

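View pics/t6.png

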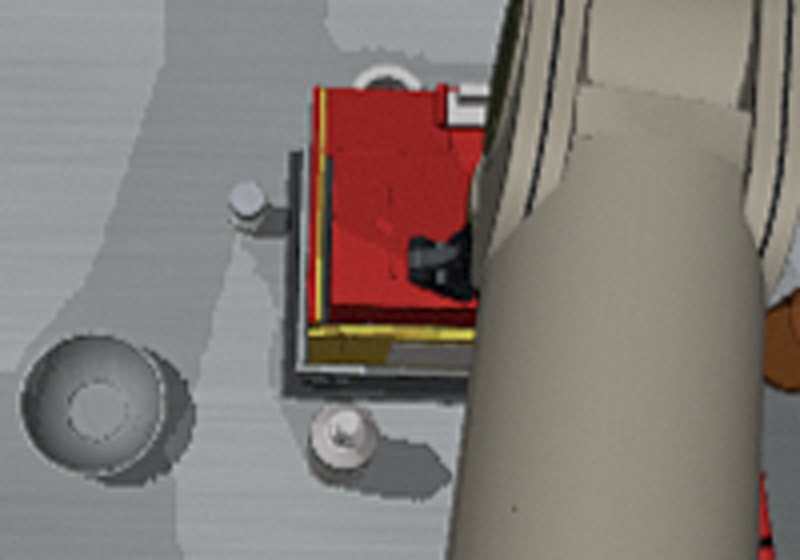

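The cover now lies flush with the deck and the white lock is still back (side crop ridge at ≈(60,265)). Next I go over and behind the ridge.

Call:
move_arm(commands=[[20,0,0,0,0,0,0],[20,0,0,0,0,0,0],[20,0,0,0,0,0,0],[20,0,0,0,0,0,0],[20,0,0,0,0,0,0],[20,0,0,0,0,0,0],[20,0,0,0,0,0,0],[20,0,0,0,0,0,0],[20,0,0,0,0,0,0],[0,0,0,0,0,0,0]])

```text
time_s: 9.87
eef_pos: [670.7, -108.3, 256.5]
orientation: [-0.004, -3.14, 0.002]
wrist_force: [0.4, 0.6, -0.8]
grip_width: -0.1
```

Call:
move_arm(commands=[[0,0,-5,0,0,0,0],[0,0,-7,0,0,0,0],[0,0,-7,0,0,0,0],[0,0,-7,0,0,0,0],[0,0,-5,0,0,0,0],[0,0,-4,0,0,0,0],[0,0,-3,0,0,0,0],[0,0,0,0,0,0,0],[0,0,0,0,0,0,0],[0,0,0,0,0,0,0]])

```text
time_s: 10.7
eef_pos: [667.6, -109.7, 220.7]
orientation: [0.009, 3.141, 0.0]
wrist_force: [-0.2, 0.7, -0.7]
grip_width: 0.3
```

```bash
sed -i 's/190:380/160:350/' look.py; python3 look.py 7
```

```text
[ 667.62592384 -109.72577673  220.72739155] [ 0.17000886 -0.0870781  -0.239171  ] 10.8
```

View pics/s7.png

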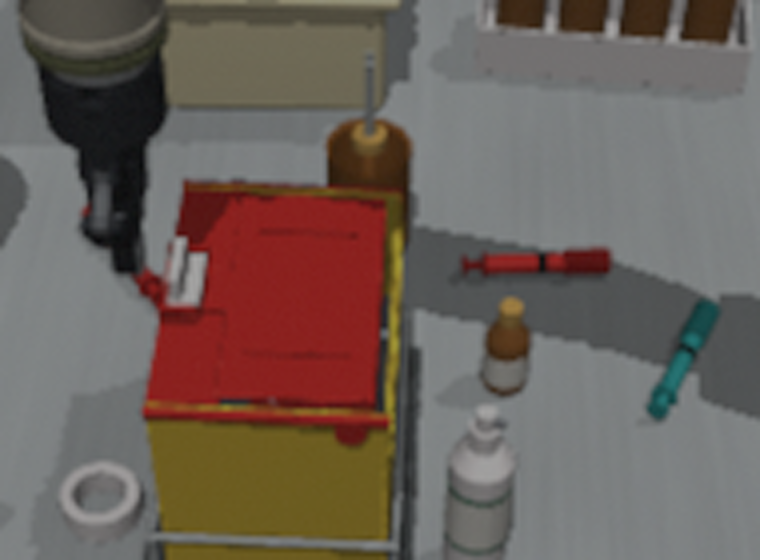

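View pics/t7.png

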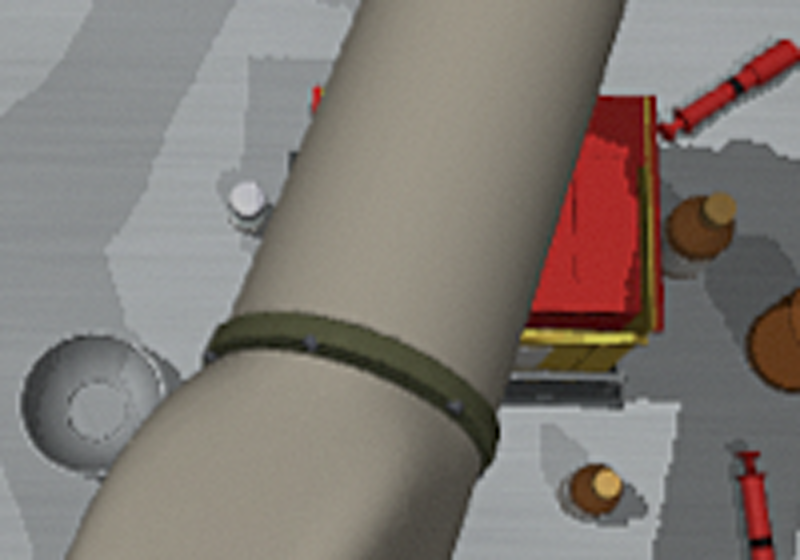

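The fingertip (side crop 125,265) is behind the ridge (175,255) with about 18 mm free. I push forward gently.

Call:
move_arm(commands=[[-8,0,0,0,0,0,0],[-5,0,0,0,0,0,0],[-3,0,0,0,0,0,0],[-2,0,0,0,0,0,0],[-2,0,0,0,0,0,0],[-2,0,0,0,0,0,0],[-2,0,0,0,0,0,0],[-2,0,0,0,0,0,0],[0,0,0,0,0,0,0],[0,0,0,0,0,0,0]])

```text
time_s: 11.63
eef_pos: [641.2, -109.4, 220.2]
orientation: [-0.009, -3.141, -0.001]
wrist_force: [-0.5, 0.6, 0.1]
grip_width: 0.1
```

Call:
move_arm(commands=[[-1,0,0,0,0,0,0],[-1,0,0,0,0,0,0],[-1,0,0,0,0,0,0],[-1,0,0,0,0,0,0],[-1,0,0,0,0,0,0],[0,0,0,0,0,0,0],[0,0,0,0,0,0,0],[0,0,0,0,0,0,0],[0,0,0,0,0,0,0],[0,0,0,0,0,0,0]])

```text
time_s: 12.47
eef_pos: [636.4, -109.8, 220.3]
orientation: [-0.009, -3.141, 0.0]
wrist_force: [0.1, -0.1, 0.8]
grip_width: -0.3
```

```bash
python3 look.py 8
```

```text
[ 636.41377597 -109.79590382  220.32696629] [ 0.40950078  0.73253952 -1.79490384] 12.5667
```

View pics/s8.png

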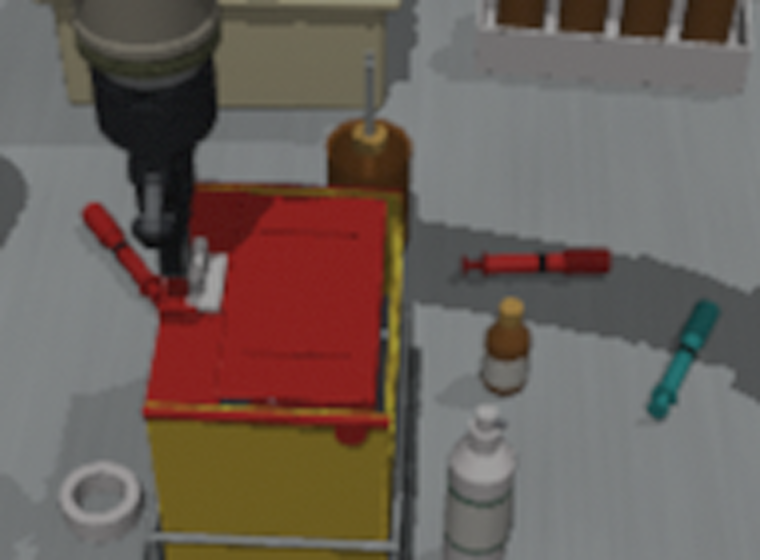

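Call:
move_arm(commands=[[-0.5,0,0,0,0,0,0],[-0.5,0,0,0,0,0,0],[-0.5,0,0,0,0,0,0],[-0.5,0,0,0,0,0,0],[-0.5,0,0,0,0,0,0],[-0.5,0,0,0,0,0,0],[0,0,0,0,0,0,0],[0,0,0,0,0,0,0],[0,0,0,0,0,0,0],[0,0,0,0,0,0,0]])

```text
time_s: 13.4
eef_pos: [634.1, -109.7, 220.4]
orientation: [0.009, 3.14, -0.0]
wrist_force: [5.5, -0.9, -2.6]
grip_width: -0.0
```

Call:
move_arm(commands=[[-0.5,0,0,0,0,0,0],[0,0,0,0,0,0,0],[0,0,0,0,0,0,0],[0,0,0,0,0,0,0],[0,0,0,0,0,0,0],[0,0,0,0,0,0,0],[0,0,0,0,0,0,0],[0,0,0,0,0,0,0],[0,0,0,0,0,0,0],[0,0,0,0,0,0,0]])

```text
time_s: 14.23
eef_pos: [634.0, -109.6, 220.5]
orientation: [0.008, 3.139, -0.001]
wrist_force: [6.7, -1.4, -3.9]
grip_width: 0.0
```

Call:
move_arm(commands=[[-0.5,0,0,0,0,0,0],[-0.5,0,0,0,0,0,0],[0,0,0,0,0,0,0],[0,0,0,0,0,0,0],[0,0,0,0,0,0,0],[0,0,0,0,0,0,0],[0,0,0,0,0,0,0],[0,0,0,0,0,0,0],[0,0,0,0,0,0,0],[0,0,0,0,0,0,0]])

```text
time_s: 15.07
eef_pos: [633.8, -109.7, 220.6]
orientation: [0.008, 3.137, -0.002]
wrist_force: [12.7, -1.5, -6.2]
grip_width: -0.2
```

The force rose to 12.7 N without travel, so the lock is at its stop. I withdraw backward, up and aside for a clear look.

Call:
move_arm(commands=[[3,0,0,0,0,0,0],[8,0,0,0,0,0,0],[10,0,0,0,0,0,0],[8,0,10,0,0,0,0],[0,0,20,0,0,0,0],[0,0,25,0,0,0,0],[0,0,25,0,0,0,0],[0,10,20,0,0,0,0],[0,20,0,0,0,0,0],[0,25,0,0,0,0,0]])

```text
time_s: 15.9
eef_pos: [661.2, -56.4, 321.9]
orientation: [0.014, 3.14, -0.001]
wrist_force: [1.2, 0.7, 0.5]
grip_width: 0.3
```

Call:
move_arm(commands=[[-5,30,0,0,0,0,0],[-5,30,0,0,0,0,0],[-5,30,0,0,0,0,0],[-5,30,0,0,0,0,0],[-5,30,0,0,0,0,0],[-5,30,0,0,0,0,0],[-5,30,0,0,0,0,0],[-5,30,0,0,0,0,0],[-5,20,0,0,0,0,0],[0,0,0,0,0,0,0]])

```text
time_s: 16.73
eef_pos: [614.4, 211.9, 319.5]
orientation: [0.003, -3.139, -0.003]
wrist_force: [-0.2, -0.2, -0.6]
grip_width: 0.1
```

```bash
python3 look.py 9
```

```text
[615.74595383 206.23418384 320.0169975 ] [-0.50668874 -1.12322955  0.27145135] 16.8333
```

View pics/s9.png

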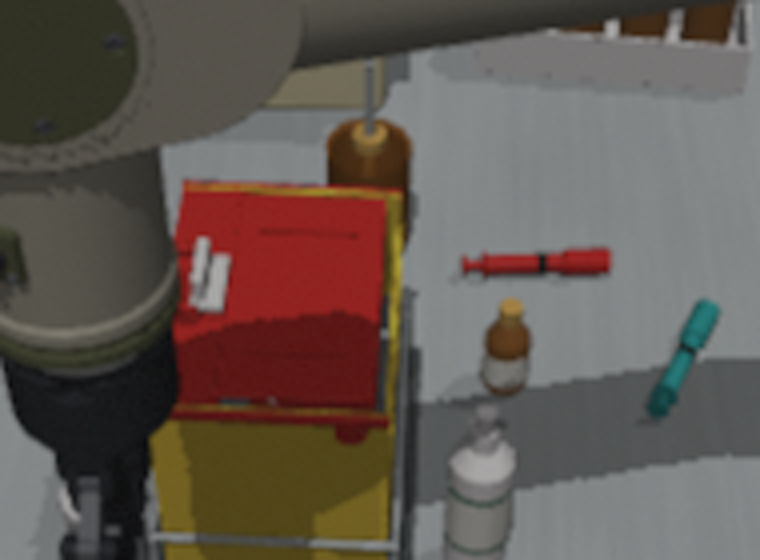

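View pics/t9.png

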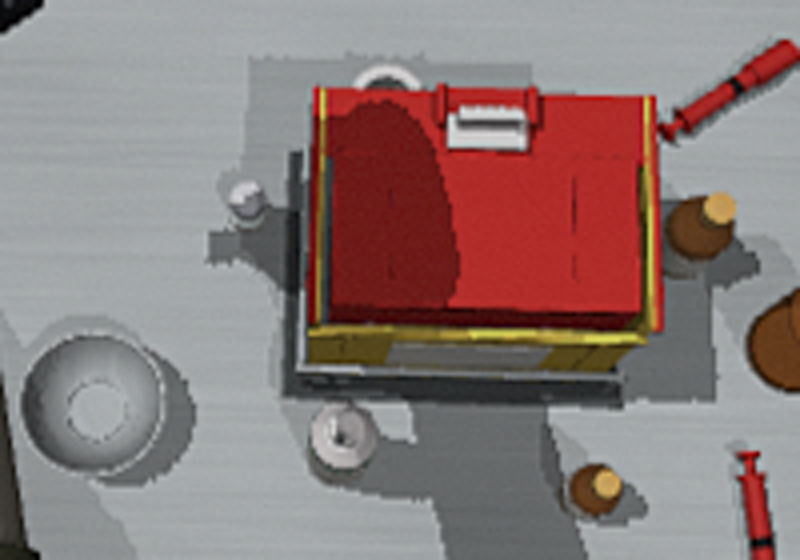

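Run:
```python
from h import *
a=cv2.imread("pics/t0c.png");b=cv2.imread("pics/t9.png")
for n,im in(("before",a),("after",b)):
    h=cv2.cvtColor(im,cv2.COLOR_BGR2HSV)
    m=((h[...,1]<60)&(h[...,2]>130)).astype(np.uint8); m[:75]=0;m[170:]=0;m[:,:440]=0;m[:,:]*=1;m[:,545:]=0
    k,l,st,c=cv2.connectedComponentsWithStats(m); i=1+st[1:,4].argmax()
    y0=st[i,1];y1=y0+st[i,3];x=c[i][0]
    print(n,st[i],c[i],[T.plane((190+x/4-.4,110+v/4-.4),z)[0].round(1) for v,z in((y0,214),(y1,194),(c[i][1],200))])
e=read_state();print(e["wrist_force"],abs(e["qd"]).max(),e["time_s"])
```

```text
before [ 440   75  105   22 1715] [494.22740525  83.86530612] [np.float64(644.6), np.float64(637.5), np.float64(644.3)]
after [ 447  106   80   44 2495] [486.23607214 129.01042084] [np.float64(623.1), np.float64(600.5), np.float64(612.7)]
[-0.50668874 -1.12322955  0.27145135] 0.03083849709787236 16.8333
```

Run:
```python
from h import *
for n in("t0c","t9"):
    g=cv2.imread(f"pics/{n}.png")[:,460:520,1].mean(1)
    v=100+np.where(g[100:170]>110)[0].max(); print(n,v,T.plane((190+490/4-.4,110+v/4-.4),194)[0].round(1))
```

```text
t0c 124 618.5
t9 147 602.6
```

The lock's front edge has moved 15.9 mm, the cover is flush, the bystanders are unmoved and the arm is clear.

```bash
python3 -c "
from plant import *
print(close_job())"
```

```text
the job is handed in; nothing more can be done
None
```

I pushed the cover up and over with the shut fingertips so the syringe tipped into the container. Then I pressed the cover shut, slid the lock home, backed the arm clear and handed the job in.

- **Cover:** pressing met a stop at a fingertip height of 187.4 mm with about 12.5 N; the shut cover's top is given as 187.5 mm. In both views it lies flush.
- **Lock:** it stopped at about 12.7 N. The pictures show its front edge moved 15.9 mm of 16, and its ridge's back face at world x ≈ 623 mm, where about 622 is expected.
- **Surroundings:** the bystanders in view look unmoved in the last pictures. The arm stood clear at the end, at 16.8 s of the 48 s allowed.
- **Not seen:** the syringe cannot be seen under the shut cover. That it lies inside is inferred from it having left the trough and from the cover closing flush.
- **Failed check:** one automatic colour check of the lock's starting position picked up the table instead, so I redid it with a simpler edge measurement. That is the 15.9 mm above.

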